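# Latch the photometer's sample carriage in the beam

### The arm

A 6-joint arm with a two-finger parallel gripper is mounted at the origin on the work surface. World frame = base frame: x ahead of the robot, y to its left, z up, the work surface at z = 0. Lengths are in m, angles in rad, forces in N, time in s.
With the tool pointing down it reaches from about 0.425 to 0.95 m from the base axis. Payload 3.5 kg.
Tool frame: the origin (TCP) lies at the very end of the fingers, on their centre line; the grasp point (between the pads) lies 19 mm behind it (tcp_to_grasp is the distance from the TCP to the grasp point, in m); z points along the fingers, y is the direction in which the jaws open and shut (so a half turn about z gives the same grasp; the last joint's range is limited). The gripper opens to 85 mm and grips with 20 to 120 N. Pads are 22 mm wide; open, the fingers measure 114 mm over their backs; the gripper's body (76 mm by 85 mm) begins 54 mm behind the grasp point. The pads swing forward as they close: fully open they stand 13 mm farther back than shut.
Start: joints at [1.017, 0.286, 1.577, -0, 1.279, -0.15], TCP at [0.265, 0.621, 0.231] pointing down, gripper open.
Joint ranges: [-2.77, 2.77], [-0.9, 2.22], [0.21, 2.48], [-1.53, 4.67], [0.24, 2.81], [-2.84, 2.84]. Speed limits (rad/s): [2.79, 2.79, 3.14, 3.14, 3.14, 3.14].

### API

Orientations are given as a unit quaternion [x, y, z, w].
In Python, from plant import * gives the robot as it stands. The module is installed in compiled form; this text tells all that it offers.
- The arm moves only by the tool arm_command, never from a script. Its argument "steps" is a list of rows, each a list of 3 entries, a list of its own where there are three numbers: the turn, a rotation vector about the tool's x, y, z in rad, then the shift along the tool's x, y, z in m, then the gripper command: -1 is shut, 1 is fully open, values between are in proportion. A call has 1 to 12 rows; each row is the pose to reach, as a shift and turn from the pose measured when the call began, along the tool's axes at that moment; what a row does not reach only later rows make up. A row lasts 1/8 s, in which the tool goes at most 62.5 mm and 10.7 degrees, less where a joint would pass 70% of its speed; a pose out of reach is approached as far as the arm can. A call with a gripper value outside its range is refused whole. The fingers move at their own pace and stop on an object; "force" is the grip in N (left out, the last holds). Time passes only in rows, so rows that repeat a pose let the fingers close. It gives the time, the measured TCP pose, the force and the opening at its end, in the units of the state.
- get_state(): the state, without advancing time (a new reading comes with each control period).
- read_camera(name): name is "scene" or "top" or "wrist"; returns a dict with "frame" (384x512x3 uint8, red, green, blue), "vfov" (degrees; the focal length in pixels is half the picture's height over the tangent of half this angle, whatever the lens; pixels are square), "cx", "cy" (the principal point, pixels), "position" and "rotation" of the camera in the world; the wrist camera has in their place "mount" (4x4, takes a point from camera to tool coordinates, whose origin is the TCP and whose axes are the flange's). Camera axes: x right, y up, looking along -z (the intrinsics and any distortion apply to the point x, -y, -z); pixel columns grow to the right and rows downward; lengths in m; the calibration is good to about 2 mm. A picture is of the moment at which its call begins: read the wrist's pose just before it. There is no depth.
- sign_off(): hands the job in, once; it reports no verdict.
The state is a dict: "time": time; "qpos": joint angles; "dq": joint speeds; "joint_efforts": joint torques, N m; "eef_pos": TCP position; "tcp_rot": TCP orientation; "contact_force": force on the tool from outside, world axes, zero at the start; "wrist_torque": the same for the moment, N m; "opening": opening from 0.0 (shut) to 1.0 (fully open).
Only numpy, scipy, OpenCV 4.12 (cv2) and the standard library are available. Lean on these libraries where they do the work, as an engineer would, in place of code of your own. Each camera call takes 0.05 s, during which the arm holds its last target.

### The job

On the bench photometer, push the sprung sample carriage by its orange tab all the way to its far stop, then let it go so that it springs back and latches half-way, on the stop pin, with the vial standing in the light beam. Only push on the tab's near face with the fingertips or the outside of the fingers: do not pinch or hook the tab, do not touch the vial or move the stop pin yourself, and leave the bottles and flask around it where they stand.

Things in the scene. Friction and masses are not known exactly. Their poses are not given: they have to be found in the camera images.
- photometer: Fixed white base plate, 235 x 180 mm, 25 mm high. Origin on the bench, on its centre line, 30 mm beyond the tab's near face at the start. +x: push direction, away from the robot to within 30 degrees; +y left of it. The base spans x -65 to 170 mm. A lamp block (left) and a detector block (right), 85 mm high, stand at x 35 to 95 mm, 43 mm and more off the centre line.
- push_face (a point): Middle of the width of the orange tab's near face (robot's side), 89 mm above the bench; moves with the carriage; +x is the push direction. The tab is an upright plate 60 mm wide (across the push), 12 mm thick, its top edge 112 mm and lower edge 37 mm above the bench. Before the face all is free above the 25 mm high base. The fingers must not press on the far half of its thickness.
- carriage (a joint): Carriage travel in m: 0 home (start), about 0.030 latched with the vial in the beam, 0.060 far stop. The spring drives it home with 2 N at home, 4 N at the middle, 6 N at the far stop; riding over the pin takes some 2 N more. Let go after being pushed past the middle it comes back by itself and the pin catches it; let go short of that it returns home.
- stop_pin (a joint): Travel of the sprung stop pin in m: 0 = out, in the way of the carriage's brass tooth. The passing tooth pushes it back by up to 0.010; it springs out behind the tooth once the carriage is past the middle. Small red knob on the right of the base; worked by the carriage alone, the robot must not move it.
- pocket (a point): Centre of the inner floor of the carriage's black round pocket (36 mm outside, 26 mm inside, 24 mm deep inside), 65 mm ahead of the tab's near face and 43 mm above the bench. It moves with the carriage.
- vial: Light green sample vial with a white cap, 22 mm in diameter and 54 mm high, standing loose in the pocket (its top 97 mm above the bench). Origin at the centre of its underside.
- amber_bottle: Bystander: amber bottle with a black cap, 60 mm in diameter, 130 mm high. Origin at the centre of its underside. The four bystanders stand to the left and right of the photometer, 160 mm or more from its centre line.
- white_bottle: Bystander: white plastic bottle, 60 mm in diameter, 140 mm high. Origin at the centre of its underside.
- flask: Bystander: clear volumetric flask with a blue stopper, 72 mm in diameter, 181 mm high. Origin at the centre of its underside.
- dropper: Bystander: brown dropper bottle with a red bulb, 42 mm in diameter, 102 mm high. Origin at the centre of its underside.
Not all that is in view belongs to the job. There is more than one size of the vial; the job needs the smallest.

How it is judged:
By the outcome, as a careful person would: the job done as asked, in the order asked, and still so for the second after the job is handed in, with the robot touching nothing.
It also fails if it takes over 35 s, if anything falls off the work surface, if the arm or the gripper's body presses on something with over 40 N, if the wrist force passes 120 N, or if a joint passes its speed limit or range.

## Working session

There is one attempt and no reset: what is moved stays moved. The work goes in short steps, Python scripts to look and compute and a tool call to move; the robot and the scene stay as the last step left them, time stands still between calls to the robot, and variables do not carry over. Pictures are saved under pics/ and viewed, and the job is handed in when it is done.

Besides the shell and the picture viewer there is one more tool, called after ">>>" by a JSON object that holds its "fn" and its "kwargs", one argument or row to a line. arm_command: Moves the arm, as the interface text tells. Its arguments: {"type":"object","properties":{"steps":{"type":"array"},"force":{"type":"number"}},"required":["steps"]}

```bash
mkdir -p pics; cat > h.py <<'E'
from plant import *
import numpy as np, cv2
def snap(n,f):
    c=read_camera(n); cv2.imwrite(f'pics/{f}.png',c['frame'][:,:,::-1]); return c
E
python3 - <<'E'
from h import *
s=get_state(); print(s)
for n in('scene','top','wrist'):
    c=snap(n,n+'0'); print({k:v for k,v in c.items() if k!='frame'})
    np.save(n+'0.npy',c,allow_pickle=True)
E
```

```text
{'time': 0.0, 'qpos': array([ 1.01700538e+00,  2.87220879e-01,  1.57817815e+00, -4.01674815e-06,
        1.27859285e+00, -1.49982064e-01]), 'dq': array([-0.00039211,  0.00167628,  0.00101745, -0.00027883,  0.00088038,
       -0.00026578]), 'joint_efforts': array([-1.26644019e-03, -4.05977762e+01, -2.92624819e+01, -2.32253560e-04,
        5.75813567e-03,  5.87568948e-06]), 'eef_pos': array([0.26483695, 0.62016187, 0.22990974]), 'tcp_rot': array([ 2.00534736e-01,  9.79685858e-01, -1.12676616e-03, -4.11664263e-04]), 'contact_force': array([ 0.30255455, -0.25448277,  0.51863916]), 'wrist_torque': array([0.00637104, 0.02956522, 0.02948298]), 'opening': 0.9998397583442488}
{'vfov': 52.30218003259654, 'cx': 259.19335447554573, 'cy': 193.80877039176468, 'position': array([ 0.98123824, -0.30325915,  0.75028226]), 'rotation': array([0.29651064, 0.12900826, 0.38321888, 0.8652061 ])}
{'vfov': 45.35370638450592, 'cx': 259.94970182882054, 'cy': 194.68275057324973, 'position': array([0.51912167, 0.05712293, 1.02002937]), 'rotation': array([-0.0121258 ,  0.02482539,  0.71357672, -0.70003209])}
{'vfov': 61.05701762138108, 'cx': 258.00498002929567, 'cy': 185.54805626571525, 'mount': array([[-2.92920049e-04,  9.57553900e-01,  2.88254129e-01,
         7.35804405e-02],
       [ 9.99999943e-01,  2.32044131e-04,  2.45357354e-04,
        -3.94406669e-04],
       [ 1.68055212e-04,  2.88254185e-01, -9.57553913e-01,
        -1.42652329e-01],
       [ 0.00000000e+00,  0.00000000e+00,  0.00000000e+00,
         1.00000000e+00]])}
```

View pics/scene0.png

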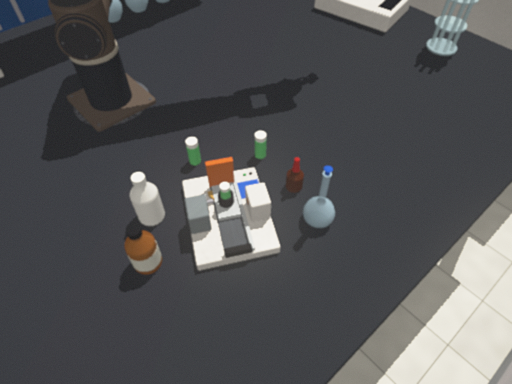

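View pics/top0.png

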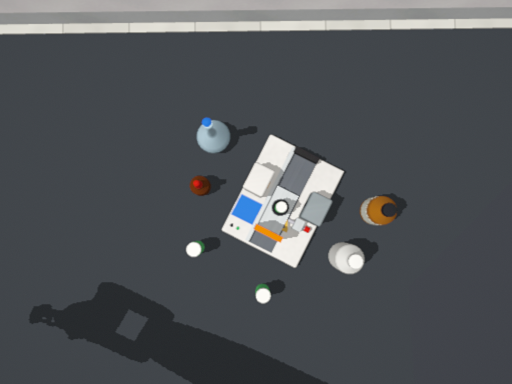

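View pics/wrist0.png

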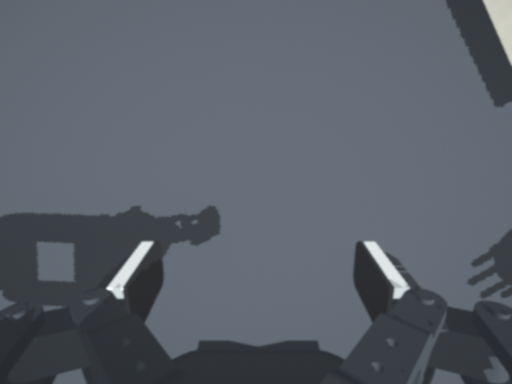

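Candidates: orange tab at top (268,233) / scene (220,172), versus the amber bottle at top (380,210). For the vial, the one in the black pocket at top (281,207), versus two loose vials at (263,295) and (194,248). By the description, the tab is the upright orange plate on the white base, with the pocketed vial behind it. Next I'll measure it and check the choice in a close crop.

```bash
cat >> h.py <<'E'
from scipy.spatial.transform import Rotation as R
def ray(c,uv):
    f=192/np.tan(np.radians(c['vfov'])/2); uv=np.atleast_2d(uv).astype(float)
    d=np.c_[(uv[:,0]-c['cx'])/f,-(uv[:,1]-c['cy'])/f,-np.ones(len(uv))]
    return R.from_quat(c['rotation']).apply(d)
def plane(c,uv,z):
    d=ray(c,uv); p=np.array(c['position']); return p+d*((z-p[2])/d[:,2])[:,None]
def proj(c,P):
    f=192/np.tan(np.radians(c['vfov'])/2)
    q=R.from_quat(c['rotation']).inv().apply(np.atleast_2d(P)-c['position'])
    return np.c_[c['cx']+f*q[:,0]/-q[:,2],c['cy']-f*q[:,1]/-q[:,2]]
def omask(c,box):
    h=cv2.cvtColor(c['frame'],cv2.COLOR_RGB2HSV); m=cv2.inRange(h,(3,150,90),(18,255,255))
    k=np.zeros_like(m); x0,y0,x1,y1=box; k[y0:y1,x0:x1]=m[y0:y1,x0:x1]; return k
E
python3 - <<'E'
from h import *
t=np.load('top0.npy',allow_pickle=True).item(); s=np.load('scene0.npy',allow_pickle=True).item()
cr=lambda c,x0,y0,x1,y1:cv2.resize(c['frame'][y0:y1,x0:x1,::-1],(390,420),interpolation=cv2.INTER_CUBIC)
cv2.imwrite('pics/crop0.png',np.hstack([cr(t,215,130,345,270),cr(s,175,135,285,265)]))
m=omask(t,(215,130,320,270)); ys,xs=np.nonzero(m); print('top',len(xs),xs.mean(),ys.mean(),cv2.minAreaRect(np.c_[xs,ys].astype(np.int32)))
b=cv2.boxPoints(cv2.minAreaRect(np.c_[xs,ys].astype(np.float32))); P=plane(t,b,.112);print(b,P)
m2=omask(s,(190,150,250,200)); y2,x2=np.nonzero(m2); b2=cv2.approxPolyDP(cv2.convexHull(np.c_[x2,y2].astype(np.int32)),3,True)[:,0];print(b2)
# base
h=cv2.cvtColor(t['frame'],cv2.COLOR_RGB2HSV); w=cv2.inRange(h,(0,0,150),(179,60,255)); k=np.zeros_like(w); k[130:270,215:350]=w[130:270,215:350]
ys,xs=np.nonzero(k); r=cv2.minAreaRect(np.c_[xs,ys].astype(np.float32)); bb=cv2.boxPoints(r); PB=plane(t,bb,.025); print(bb,PB,[np.linalg.norm(PB[i]-PB[i-1]) for i in range(4)])
np.save('PB.npy',PB)
E
```

```text
top 169 268.0118343195266 232.9467455621302 ((267.8345642089844, 232.89739990234375), (29.106502532958984, 5.804103851318359), 25.463346481323242)
[[253.44733 229.26062]
 [255.94269 224.02032]
 [282.2218  236.53418]
 [279.72644 241.77448]] [[ 0.49848044  0.05449524  0.112     ]
 [ 0.50868847  0.04938078  0.112     ]
 [ 0.48304586 -0.00194237  0.112     ]
 [ 0.47285991  0.00320533  0.112     ]]
[[232 180]
 [210 185]
 [205 162]
 [231 157]]
[[215. 130.]
 [349. 130.]
 [349. 269.]
 [215. 269.]] [[ 0.71408512  0.1339998   0.025     ]
 [ 0.70932698 -0.15927614  0.025     ]
 [ 0.40686565 -0.15025603  0.025     ]
 [ 0.41307507  0.13836509  0.025     ]] [np.float64(0.30104170139113184), np.float64(0.2933145443447508), np.float64(0.30259580657681573), np.float64(0.2886879076260704)]
```

View pics/crop0.png

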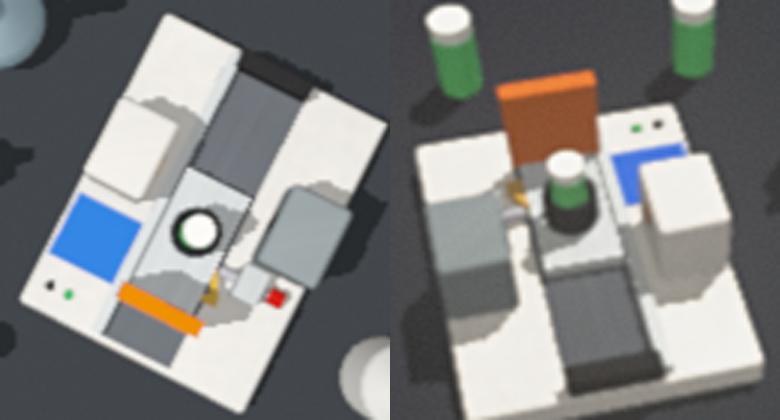

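The crop shows the orange tab upright on the base, with the small vial in the black pocket behind it and the red knob to the right. I'll cross-check the pose with the base corners and the scene view.

```bash
python3 - <<'E'
from h import *
t=np.load('top0.npy',allow_pickle=True).item(); s=np.load('scene0.npy',allow_pickle=True).item()
bb=np.array([[22,298],[243,412],[386,125],[168,14]])/3+[215,130]
P=plane(t,bb,.025); print(P.round(4)); print('yaw',[np.degrees(np.arctan2(*(a-b)[1::-1])) for a,b in((P[3],P[0]),(P[2],P[1]))],np.linalg.norm(P[3]-P[0]),np.linalg.norm(P[1]-P[0]))
c=P.mean(0); u=P[3]-P[0]+P[2]-P[1]; u/=np.linalg.norm(u); print('face from base',c-u*(.0525+.03),u)
tab=np.array([[.4985,.0545,.112],[.5087,.0494,.112],[.4830,-.0019,.112],[.4729,.0032,.112]]); print('scene proj of tab top',proj(s,tab))
# via scene: top-edge corners far side (scene sees the far face); hull (231,157),(205,162)
print(plane(s,[[231.5,157],[205,162]],.112))
v=plane(t,[[215+200/3,130+231/3]],.097); print('vial',v)
for n,p,z in(('flask',(213,136),.05),('dropper',(200,186),.1)):print(n,plane(t,[p],z))
st=get_state(); print(st['eef_pos'],R.from_quat(st['tcp_rot']).as_matrix().round(3))
E
```

```text
[[ 0.4977  0.1213  0.025 ]
 [ 0.4129 -0.0358  0.025 ]
 [ 0.6179 -0.1449  0.025 ]
 [ 0.7018  0.012   0.025 ]]
yaw [np.float64(-28.171799614220355), np.float64(-28.01142992705079)] 0.23156219375881176 0.17859274346969456
face from base [0.48478304 0.02701188 0.025     ] [ 8.82196638e-01 -4.70881188e-01  2.39416190e-16]
scene proj of tab top [[230.96425845 156.81313744]
 [232.14507209 160.45945234]
 [206.54775221 165.63818039]
 [205.58090035 161.93552491]]
[[0.49973503 0.05502122 0.112     ]
 [0.47219608 0.00213496 0.112     ]]
vial [[ 0.54163897 -0.00311258  0.097     ]]
flask [[0.69639631 0.13649692 0.05      ]]
dropper [[0.58674905 0.15983498 0.1       ]]
[0.26491276 0.62027547 0.23021042] [[-0.92   0.393 -0.001]
 [ 0.393  0.92  -0.002]
 [ 0.    -0.002 -1.   ]]
```

Both views agree. The face is at about (0.4855, 0.028), yaw is −28°, and the vial lies 65 mm ahead of it, as described. I'll move high to a point 50 mm in front of the face with the jaws shutting, so the jaw axis lies across the push.

>>> {"fn": "arm_command", "kwargs": {
  "steps": [
    [[0,0,0.02],[-0.039,-0.045,0],-1],
    [[0,0,0.04],[-0.077,-0.091,0],-1],
    [[0,0,0.06],[-0.116,-0.136,0],-1],
    [[0,0,0.085],[-0.154,-0.182,0],-1],
    [[0,0,0.085],[-0.193,-0.227,0],-1],
    [[0,0,0.085],[-0.232,-0.272,0],-1],
    [[0,0,0.085],[-0.27,-0.318,0],-1],
    [[0,0,0.085],[-0.309,-0.363,0],-1],
    [[0,0,0.085],[-0.347,-0.408,0],-1],
    [[0,0,0.085],[-0.386,-0.454,0],-1],
    [[0,0,0.085],[-0.386,-0.454,0],-1],
    [[0,0,0.085],[-0.386,-0.454,0],-1]
  ]
}}

```text
time: 1.65
eef_pos: [0.4412, 0.0512, 0.2306]
tcp_rot: [0.242, 0.97, -0.001, -0.001]
contact_force: [0.2, 0.1, 0.1]
opening: 0.001
```

```bash
cat >> h.py <<'E'
F=np.array([.4855,.028,.112]); U=np.array([.8825,-.4703,0])
def rep():
    s=get_state(); M=R.from_quat(s['tcp_rot']).as_matrix(); d=s['eef_pos']-F
    print('t',s['time'],'tcp',s['eef_pos'].round(4),'along',round(d@U,4),'left',round(d@[.4703,.8825,0],4),'force',s['contact_force'].round(2),'open',s['opening'])
    print(M.round(3)); return s
E
python3 - <<'E'
from h import *
rep(); snap('wrist','w1')
E
```

```text
t 1.65 tcp [0.4412 0.0512 0.2306] along -0.0501 left -0.0003 force [0.2  0.12 0.08] open 0.0009925518470242222
[[-0.882  0.47  -0.002]
 [ 0.47   0.882 -0.001]
 [ 0.001 -0.002 -1.   ]]
```

View pics/w1.png

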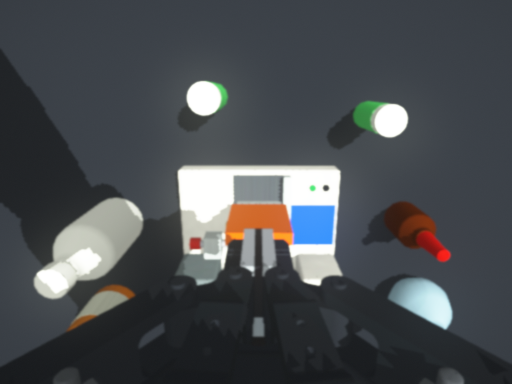

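The tab is centred under the fingers (column 260 versus 258) and square to them. Descending to TCP z ≈ 0.078.

>>> {"fn": "arm_command", "kwargs": {
  "steps": [
    [[0,0,0],[0,0,0.05],-1],
    [[0,0,0],[0,0,0.1],-1],
    [[0,0,0],[0,0,0.153],-1],
    [[0,0,0],[0,0,0.153],-1],
    [[0,0,0],[0,0,0.153],-1]
  ]
}}

```text
time: 2.33
eef_pos: [0.4419, 0.0526, 0.0794]
tcp_rot: [0.241, 0.971, -0.001, 0.001]
contact_force: [-0.5, -0.1, 0.4]
opening: -0.001
```

```bash
python3 - <<'E'
from h import *
rep(); a=snap('scene','s2')['frame']; b=snap('top','t2')['frame']
cv2.imwrite('pics/c2.png',np.hstack([cv2.resize(a[100:280,160:300,::-1],None,fx=2.7,fy=2.7),cv2.resize(b[120:300,200:350,::-1],None,fx=2.7,fy=2.7)]))
E
```

```text
t 2.325 tcp [0.4419 0.0526 0.0794] along -0.05 left 0.0012 force [-0.45 -0.13  0.43] open -0.0006669490437363975
[[-0.884  0.467  0.001]
 [ 0.467  0.884 -0.001]
 [-0.001 -0.001 -1.   ]]
```

View pics/c2.png

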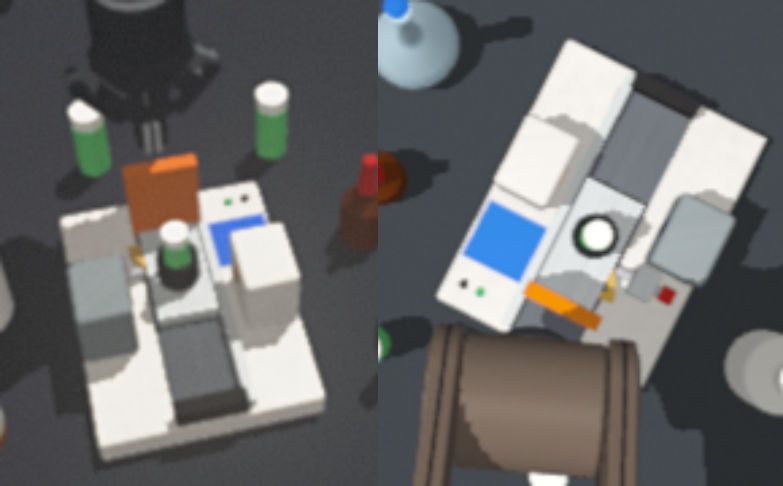

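The fingers stand clear in front of the tab at its mid-width, and the surroundings are untouched. Now moving forward to find contact.

>>> {"fn": "arm_command", "kwargs": {
  "steps": [
    [[0,0,0],[-0.012,-0.001,0],-1],
    [[0,0,0],[-0.024,-0.001,0],-1],
    [[0,0,0],[-0.032,-0.001,0],-1],
    [[0,0,0],[-0.037,-0.001,0],-1],
    [[0,0,0],[-0.042,-0.001,0],-1],
    [[0,0,0],[-0.047,-0.001,0],-1],
    [[0,0,0],[-0.05,-0.001,0],-1],
    [[0,0,0],[-0.05,-0.001,0],-1]
  ]
}}

```text
time: 3.42
eef_pos: [0.4853, 0.0281, 0.08]
tcp_rot: [0.241, 0.971, -0.0, -0.0]
contact_force: [-3.5, 1.8, 2.4]
opening: 0.002
```

```bash
python3 - <<'E'
from h import *
rep(); a=snap('scene','s3')['frame']; b=snap('top','t3')['frame']
cv2.imwrite('pics/c3.png',np.hstack([cv2.resize(a[100:280,160:300,::-1],None,fx=2.7,fy=2.7),cv2.resize(b[120:300,200:350,::-1],None,fx=2.7,fy=2.7)]))
E
```

```text
t 3.425 tcp [0.4853 0.0281 0.08  ] along -0.0002 left 0.0 force [-3.5   1.79  2.45] open 0.0023249205654548473
[[-0.884  0.468 -0.   ]
 [ 0.468  0.884 -0.001]
 [-0.    -0.001 -1.   ]]
```

View pics/c3.png

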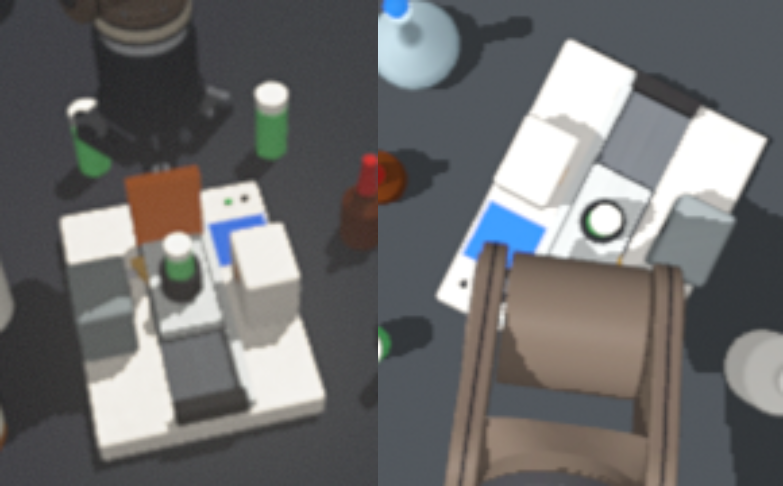

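Contact is made. The carriage has moved about 11 mm at 4 N, with the fingers on the near face. I'll push on to just short of the far stop (TCP along ≈ 0.049).

>>> {"fn": "arm_command", "kwargs": {
  "steps": [
    [[0,0,0],[-0.008,0,0],-1],
    [[0,0,0],[-0.016,0,0],-1],
    [[0,0,0],[-0.024,0,0],-1],
    [[0,0,0],[-0.032,0,0],-1],
    [[0,0,0],[-0.04,0,0],-1],
    [[0,0,0],[-0.045,0,0],-1],
    [[0,0,0],[-0.045,0,0],-1]
  ]
}}

```text
time: 4.4
eef_pos: [0.5243, 0.0073, 0.0794]
tcp_rot: [0.241, 0.97, -0.0, -0.001]
contact_force: [-5.1, 2.5, 2.2]
opening: -0.001
```

```bash
python3 - <<'E'
from h import *
rep()
E
```

```text
t 4.4 tcp [0.5243 0.0073 0.0794] along 0.044 left -0.0 force [-5.11  2.47  2.21] open -0.0011099951606910812
[[-0.884  0.468 -0.003]
 [ 0.468  0.884 -0.   ]
 [ 0.002 -0.001 -1.   ]]
```

>>> {"fn": "arm_command", "kwargs": {
  "steps": [
    [[0,0,0],[-0.002,0,0],-1],
    [[0,0,0],[-0.004,0,0],-1],
    [[0,0,0],[-0.005,0,0],-1],
    [[0,0,0],[-0.005,0,0],-1]
  ]
}}

```text
time: 4.9
eef_pos: [0.527, 0.0058, 0.0792]
tcp_rot: [0.241, 0.971, -0.0, -0.004]
contact_force: [-8.7, 3.6, 5.0]
opening: -0.001
```

```bash
python3 - <<'E'
from h import *
rep()
E
```

```text
t 4.9 tcp [0.527  0.0058 0.0792] along 0.047 left -0.0001 force [-8.71  3.58  4.96] open -0.0010042577615357064
[[-0.884  0.468 -0.007]
 [ 0.468  0.884  0.001]
 [ 0.007 -0.002 -1.   ]]
```

>>> {"fn": "arm_command", "kwargs": {
  "steps": [
    [[0,0,0],[-0.003,0,0],-1],
    [[0,0,0],[-0.005,0,0],-1],
    [[0,0,0],[-0.005,0,0],-1]
  ]
}}

```text
time: 5.28
eef_pos: [0.5269, 0.0058, 0.0792]
tcp_rot: [0.241, 0.97, 0.0, -0.011]
contact_force: [-17.4, 8.5, 13.6]
opening: 0.003
```

```bash
python3 - <<'E'
from h import *
rep(); a=snap('scene','s4')['frame']; b=snap('top','t4')['frame']
cv2.imwrite('pics/c4.png',np.hstack([cv2.resize(a[100:280,160:300,::-1],None,fx=2.7,fy=2.7),cv2.resize(b[120:300,200:350,::-1],None,fx=2.7,fy=2.7)]))
E
```

```text
t 5.275 tcp [0.5269 0.0058 0.0792] along 0.0469 left -0.0001 force [-17.44   8.48  13.56] open 0.003358182636011019
[[-0.884  0.468 -0.021]
 [ 0.468  0.884  0.006]
 [ 0.021 -0.004 -1.   ]]
```

View pics/c4.png

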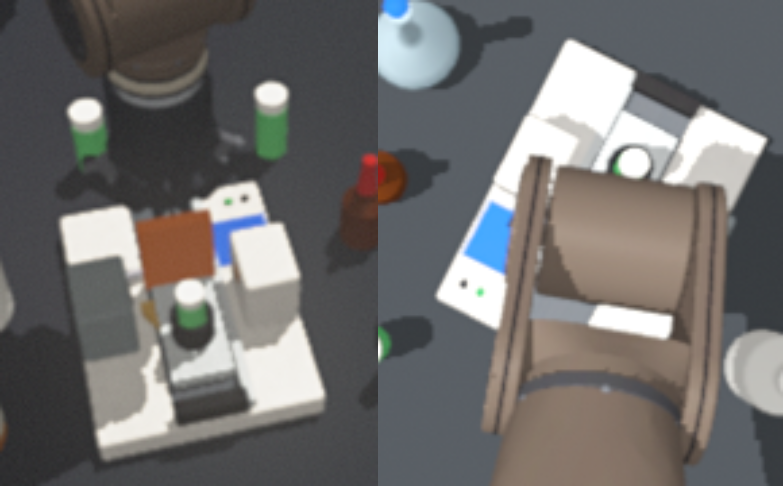

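The far stop is reached: 5 mm more command gave no motion, force doubled to 19 N, and the vial moved about 60 mm. Letting go by backing straight off.

>>> {"fn": "arm_command", "kwargs": {
  "steps": [
    [[0,0,0],[0.006,0,0],-1],
    [[0,0,0],[0.018,0,0],-1],
    [[0,0,0],[0.032,0,0],-1],
    [[0,0,0],[0.046,0,0],-1],
    [[0,0,0],[0.06,0,0],-1],
    [[0,0,0],[0.075,0,0],-1],
    [[0,0,0],[0.09,0,0],-1],
    [[0,0,0],[0.09,0,0],-1]
  ]
}}

```text
time: 6.38
eef_pos: [0.4463, 0.0484, 0.0809]
tcp_rot: [0.24, 0.971, 0.0, -0.011]
contact_force: [0.8, -0.1, -0.8]
opening: -0.002
```

```bash
python3 - <<'E'
from h import *
rep(); a=snap('scene','s5')['frame']; b=snap('top','t5')['frame']
cv2.imwrite('pics/c5.png',np.hstack([cv2.resize(a[100:280,160:300,::-1],None,fx=2.7,fy=2.7),cv2.resize(b[120:300,200:350,::-1],None,fx=2.7,fy=2.7)]))
E
```

```text
t 6.375 tcp [0.4463 0.0484 0.0809] along -0.0442 left -0.0004 force [ 0.81 -0.08 -0.75] open -0.0020713811233130527
[[-0.884  0.467 -0.021]
 [ 0.467  0.884  0.006]
 [ 0.021 -0.004 -1.   ]]
```

View pics/c5.png

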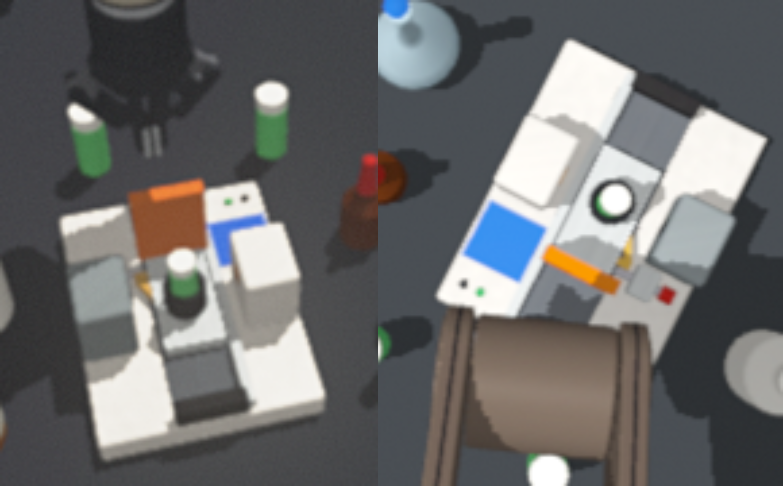

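It looks latched midway, with the vial upright between the blocks. I'll raise the tool clear, let time pass, and measure.

>>> {"fn": "arm_command", "kwargs": {
  "steps": [
    [[0,0,0],[0.005,0,-0.04],-1],
    [[0,0,0],[0.005,0,-0.08],-1],
    [[0,0,0],[0.005,0,-0.12],-1],
    [[0,0,0],[0.005,0,-0.14],-1],
    [[0,0,0],[0.005,0,-0.14],-1],
    [[0,0,0],[0.005,0,-0.14],-1],
    [[0,0,0],[0.005,0,-0.14],-1],
    [[0,0,0],[0.005,0,-0.14],-1]
  ]
}}

```text
time: 7.48
eef_pos: [0.4454, 0.0494, 0.2203]
tcp_rot: [0.241, 0.971, 0.0, -0.011]
contact_force: [-0.3, -0.2, -0.3]
opening: 0.004
```

```bash
python3 - <<'E'
from h import *
rep(); t=snap('top','t6'); s=snap('scene','s6')
t0=np.load('top0.npy',allow_pickle=True).item()
def tab(c):
    m=omask(c,(215,130,320,270)); ys,xs=np.nonzero(m); return plane(c,[[xs.mean(),ys.mean()]],.112)[0],len(xs)
a,b=tab(t0),tab(t); print('tab',a,b,'travel',(b[0]-a[0])@U)
def cap(c,g):
    k=np.zeros((384,512),np.uint8); cv2.circle(k,g,6,255,-1); k&=cv2.inRange(c['frame'],(190,190,190),(255,255,255)); ys,xs=np.nonzero(k); return plane(c,[[xs.mean(),ys.mean()]],.097)[0]
p,q=cap(t0,(281,207)),cap(t,(288,195)); print('cap',p,q,'travel',(q-p)@U, 'x in frame',.03+.005+ (q-p)@U)
cv2.imwrite('pics/c6.png',np.hstack([cv2.resize(s['frame'][100:280,160:300,::-1],None,fx=2.7,fy=2.7),cv2.resize(t['frame'][120:300,200:350,::-1],None,fx=2.7,fy=2.7)]))
d=cv2.absdiff(t['frame'],t0['frame']).max(2); 
for n,(x,y) in dict(flask=(213,136),dropper=(200,186),amber=(380,210),white=(348,258)).items(): print(n,(d[y-18:y+18,x-18:x+18]>50).sum())
E
```

```text
t 7.475 tcp [0.4454 0.0494 0.2203] along -0.0455 left 0.0001 force [-0.28 -0.23 -0.25] open 0.003774163033312617
[[-0.884  0.467 -0.022]
 [ 0.467  0.884  0.006]
 [ 0.022 -0.005 -1.   ]]
tab (array([0.49066017, 0.02593263, 0.112     ]), 169) (array([0.5158528 , 0.01104295, 0.112     ]), 161) travel 0.02923511905665798
cap [ 0.54275055 -0.00170458  0.097     ] [ 0.56789614 -0.01593001  0.097     ] travel 0.02888120106872477 x in frame 0.06388120106872477
flask 0
dropper 0
amber 3
white 316
```

View pics/c6.png

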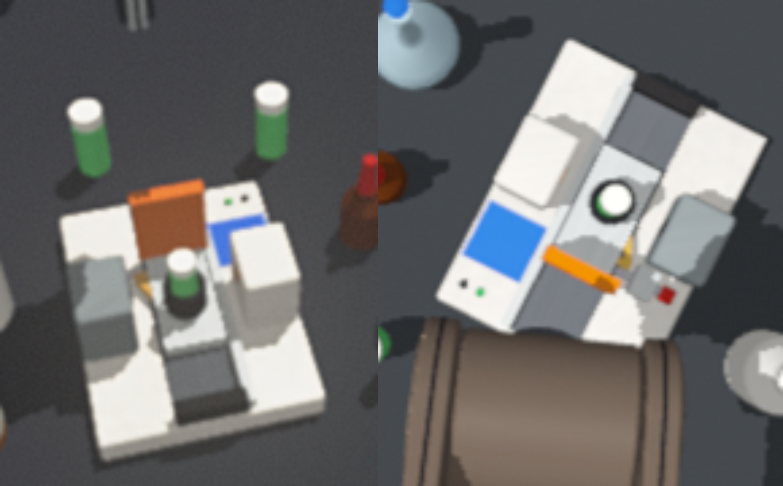

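Travel is about 29 mm, steady for over a second, and the tool is clear. The white bottle's changed pixels look like the arm's shadow falling on it, since its outline hasn't moved. Handing in.

```bash
python3 -c "
from plant import *
print(sign_off())"
```

```text
the job is handed in; nothing more can be done
None
```

The carriage is latched half-way on the stop pin, with the vial upright in the pocket between the lamp and detector blocks. I handed the job in at about 7.6 s.

- **Push:** I pushed the tab's near face with the shut fingers to the far stop. There, 5 mm more command gave no motion, the horizontal force rose from 9 to 19 N, and the vial had moved about 60 mm. I then backed straight off and raised the tool clear.
- **Latch:** The last top view gave a travel of 29.2 mm from the tab and 28.9 mm from the vial cap, against about 30 mm expected. The force on the tool was close to zero.
- **Bystanders:** The flask, dropper and amber bottle showed practically no change. The white bottle's pixels did change (316 over the threshold). I put this down to the arm's shadow, because its outline was in the same place by eye; I did not measure its position separately.

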